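# Make up the inking and lettering kits

### The arm

A 6-joint arm with a two-finger parallel gripper is mounted at the origin on the work surface. World frame = base frame: x ahead of the robot, y to its left, z up, the work surface at z = 0. Lengths are in mm, angles in rad, forces in N, time in s.
With the tool pointing down it reaches from about 400 to 925 mm from the base axis. Payload 3.4 kg.
Tool frame: the origin (TCP) lies midway between the tips of the shut fingers; the grasp point (between the pads) lies 19 mm behind it (arm.tcp_to_grasp is the z of the grasp point in the tool frame, in mm); z points along the fingers, y is the line along which they close (so a half turn about z gives the same grasp; the last joint's range is limited). The gripper opens to 85 mm and grips with 20 to 120 N. Pads are 22 mm wide; open, the fingers measure 114 mm over their backs; the gripper's body (76 mm by 85 mm) begins 54 mm behind the grasp point. The pads swing forward as they close: fully open they stand 13 mm farther back than shut.
Start: joints at [-0.073, 0.307, 1.506, -0, 1.328, -0.073], TCP at [575.005, -0.025, 231.305] pointing down, gripper open.
Joint ranges: [-3.12, 3.12], [-1.05, 2.28], [0.14, 2.33], [-1.42, 4.57], [0.1, 2.73], [-2.68, 2.68]. Speed limits (rad/s): [2.57, 2.57, 3.14, 3.14, 3.14, 3.14].

### API

Orientations are given as [roll, pitch, yaw] about the fixed x, y, z axes, in that order (R = Rz(yaw) Ry(pitch) Rx(roll)).
In Python, from cell import arm, snapshot, workorder, regions_of gives the robot as it stands.
- The arm moves only by the tool move_arm, never from a script. Its argument "rows" is a list of rows, each a list of 3 entries, a list of its own where there are three numbers: the shift along the tool's x, y, z in cm, then the turn about the tool's z in degrees, then the closure, from -1 (fully open) to 1 (shut). In form: [[[x, y, z], spin, jaw], ...]. A call has 1 to 5 rows; each row shifts and turns the commanded pose from where the row before left it, along the tool's axes as they then stand; what a row does not reach is not made up. A row lasts 1/12 s, in which the tool goes at most 41.7 mm and 7.16 degrees, less where a joint would pass 70% of its speed; a pose out of reach is approached as far as the arm can. A call is refused whole if a number of a shift passes 4.17 or a number of a turn 7.16, either way. A call with a gripper value outside its range is refused whole. The fingers move at their own pace and stop on an object; "grip_force" is the grip in N (left out, the last holds). Time passes only in rows, so rows that do not move let the fingers close. It gives the time, the measured TCP pose, the force, the opening and the grip force at its end, in the units of the state.
- arm.observe(): the state, without advancing time (a new reading comes with each control period).
- snapshot(name): name is "scene" or "side" or "wrist"; returns a dict with "pixels" (400x640x3 uint8, red, green, blue), "mtx" (3x3 intrinsics, pixels), "R" (3x3) and "t" (3): a world point X has camera coordinates R X + t; the wrist camera has in their place "T_tool_cam" (4x4, takes a point from camera to tool coordinates, whose origin is the TCP and whose axes are the flange's). Camera axes: x right, y down, z forward; pixel columns grow to the right and rows downward; lengths in mm; the calibration is good to about 2 mm. A picture is of the moment at which its call begins: read the wrist's pose just before it. There is no depth.
- workorder.hand_in(): hands the job in; it is judged then, once.
Trained networks look in a picture, given as the dict that the camera call returned (one of the last four; its "shot" number tells which), for a name from the list of things; names that differ only in an ending like _2 or _b are one class to them, and where a whole thing is asked for, a point or a joint stands for the part that bears it (a point fixed in the world has none). Each returns a list of dicts, best first, with "confidence" (0 to 1); they miss things now and then, are a little off and sometimes report something else, mostly with a low value. They report only what shows in the picture. A call takes as long as a camera call.
- regions_of(picture, thing): "region" (400x640 bool, what is visible of it) and "rect" ([left, top, right, bottom] in pixels, round what is visible of it).
The state is a dict: "t": time; "q": joint angles; "qd": joint speeds; "joint_efforts": joint torques, N m; "tcp_pos": TCP position; "ee_rot": TCP orientation; "force": force on the tool from outside, world axes, zero at the start; "moment": the same for the moment, N m; "opening": finger opening in mm; "grasp_force": force on a finger pad.
Only numpy, scipy, OpenCV 4.12 (cv2) and the standard library are available. Lean on these libraries where they do the work, as an engineer would, in place of code of your own. Each camera call takes 0.05 s, during which the arm holds its last target. There are 200 camera calls.

### The job

Make up two drawing kits from the stock on the desk. Into the two-compartment tray put the roll of tape (flat, in the larger compartment) and the tall ink bottle (in the smaller one); into the three-compartment tray put the marker (along the long groove), the squat ink jar (in the square compartment) and the eraser (lying as it lies now, in the oblong one), everything resting fully on its compartment's floor. Keep both inks upright all the time, and leave the water cup and the dog figurine where they stand.

Things in the scene. Friction and masses are not known exactly. Their poses are not given: they have to be found in the camera images.
- two_tray: Wooden kit tray with two compartments, 164 (x) x 92 (y) mm, fixed to the desk. Origin: centre of its underside, on the desk; x along its length, z up. Grey felt-lined floor 3 mm thick; walls and divider 4 mm thick, tops 10 mm above the desk. Larger, square compartment: 84 x 84 mm inside, centred at x = -36, y = 0 mm. Smaller one: 68 (x) x 84 (y) mm, centred at x = +44, y = 0 mm.
- three_tray: Wooden kit tray with three compartments, 180 (x) x 136 (y) mm, fixed to the desk. Origin: centre of its underside, on the desk; z up. Grey felt-lined floor 3 mm thick; walls 4 mm thick, tops 10 mm above the desk. Inside: long groove 172 (x) x 44 (y), centred at x = 0, y = +42 mm; square compartment 80 x 80, centred at x = -46, y = -24 mm; oblong one 88 (x) x 80 (y), centred at x = +42, y = -24 mm.
- tall_ink: The tall ink bottle: round amber glass body 44 mm across, straight up to 48 mm, then a shoulder and a narrow black cap 27 mm across; 74 mm high in all, about 120 g. Stands upright on the desk. Origin: centre of its underside; z up.
- squat_ink: The squat ink jar: round amber glass body 56 mm across, straight up to 34 mm, then a wide black cap 52 mm across; 46 mm high in all, about 130 g. Stands upright on the desk. Origin: centre of its underside; z up.
- eraser: White block eraser in a brown card sleeve, 60 (x) x 28 (y) x 24 (z) mm, about 40 g, lying on the desk. Origin: centre of its underside; x along its length, z up.
- marker: Square-barrelled grey marker pen with a black cap on each end, 135 (x) x 20 x 20 mm, about 35 g, lying on the desk. Origin: at the CENTRE of the pen, 10 mm above its underside; x along its length. It does not roll.
- tape: Roll of off-white paper tape lying flat: a ring 60 mm across outside, 42 mm inside, 26 mm high, about 50 g. Origin: centre of its underside; z up.
- water_cup: Bystander, not to be moved: small empty white ceramic water cup, open at the top, about 60 mm across the rim and 55 mm high, loose. Origin: centre of its underside.
- dog: Bystander, not to be moved: white ceramic figurine of a sitting dog with pricked ears, about 54 mm across and 79 mm high, loose. Origin: centre of its underside.

How it is judged:
By the outcome, as a careful person would: the job done as asked, in the order asked, and still so for the second after the job is handed in, with the robot touching nothing.
It also fails if it takes over 122 s, if anything falls off the work surface, if the arm or the gripper's body presses on something with over 40 N, if the wrist force passes 120 N, or if a joint passes its speed limit or range.

## Working session

There is one attempt and no reset: what is moved stays moved. The work goes in short steps, Python scripts to look and compute and a tool call to move; the robot and the scene stay as the last step left them, time stands still between calls to the robot, and variables do not carry over. Pictures are saved under pics/ and viewed, at most 16 in all, crops included, and the job is handed in when it is done.

Besides the shell and the picture viewer there is one more tool, called after "Emit:" by a JSON object that holds its "api" and its "payload". move_arm: Moves the arm, as the interface text tells. Its arguments: {"type":"object","properties":{"rows":{"type":"array"},"grip_force":{"type":"number"}},"required":["rows"]}

```bash
ls; mkdir -p pics
cat > h.py <<'E'
import numpy as np, cv2
from cell import arm, snapshot, workorder, regions_of
def save(p,n): cv2.imwrite('pics/'+n+'.png',p["pixels"][:,:,::-1])
def ray(p,uv,z):
    d=np.linalg.inv(p["mtx"])@np.array([uv[0],uv[1],1.]); R=np.array(p["R"]);t=np.array(p["t"])
    c=-R.T@t; w=R.T@d; return c+w*(z-c[2])/w[2]
E
python3 - <<'E'
from h import *
o=arm.observe(); print(o["tcp_pos"],o["ee_rot"],o["t"],o["opening"],arm.tcp_to_grasp)
for n in("scene","side"):
    p=snapshot(n); save(p,n); R=np.array(p["R"]); print(n,-R.T@np.array(p["t"]),R[2])
    for th in "two_tray three_tray tall_ink squat_ink eraser marker tape water_cup dog".split():
        for r in regions_of(p,th)[:3]:
            m=r["region"]; ys,xs=np.nonzero(m); print(th,round(r["confidence"],2),np.round(r["rect"]),m.sum(),xs.mean().round(),ys.mean().round())
print(snapshot("wrist")["T_tool_cam"])
E
```

```text
pics
[ 5.74301877e+02 -1.80331709e-02  2.30383394e+02] [-3.13953282e+00 -1.27168239e-04  1.57073770e+00] 0.0 85.32166922345614 -18.700000000000003
scene [1339.3346205   -18.24436879  838.06256813] [-0.69373324 -0.00221321 -0.72022864]
two_tray 0.59 [248. 154. 299. 201.] 1608 274.0 177.0
two_tray 0.55 [381. 214. 406. 241.] 499 392.0 227.0
three_tray 0.89 [340. 156. 414. 214.] 2660 377.0 184.0
three_tray 0.3 [246. 218. 268. 248.] 573 256.0 232.0
tall_ink 0.78 [163. 155. 185. 184.] 424 172.0 170.0
squat_ink 0.89 [245. 219. 270. 246.] 611 256.0 233.0
eraser 0.79 [471. 166. 496. 183.] 336 484.0 175.0
eraser 0.19 [171. 186. 198. 219.] 617 187.0 203.0
marker 0.89 [326. 217. 345. 264.] 380 333.0 238.0
tape 0.77 [379. 213. 406. 241.] 478 393.0 227.0
water_cup 0.96 [174. 186. 200. 218.] 606 187.0 202.0
dog 0.79 [450. 184. 475. 216.] 533 465.0 201.0
side [ 399.12281699 -657.23066873  773.70800159] [ 0.1844683   0.66908723 -0.71992619]
two_tray 0.69 [252. 243. 322. 278.] 2102 286.0 261.0
three_tray 0.82 [245. 164. 317. 211.] 2060 278.0 185.0
tall_ink 0.78 [302. 353. 323. 385.] 607 312.0 368.0
squat_ink 0.58 [361. 238. 384. 263.] 531 370.0 249.0
eraser 0.63 [255. 118. 267. 135.] 167 261.0 128.0
marker 0.82 [326. 197. 376. 209.] 453 351.0 200.0
marker 0.63 [348. 306. 377. 340.] 754 360.0 321.0
tape 0.62 [320. 161. 336. 178.] 243 328.0 169.0
water_cup 0.94 [348. 304. 375. 338.] 766 360.0 320.0
dog 0.47 [287. 138. 302. 144.] 35 289.0 139.0
[[ 1.80149875e-04 -9.55960612e-01 -2.93494935e-01  7.56946894e+01]
 [ 9.99999978e-01  1.40443631e-04  1.56361444e-04 -7.70788854e-01]
 [-1.08255887e-04 -2.93494956e-01  9.55960616e-01 -1.42171508e+02]
 [ 0.00000000e+00  0.00000000e+00  0.00000000e+00  1.00000000e+00]]
```

Run:
```python
import cv2,numpy as np
a=cv2.imread('pics/scene.png')[120:300,120:520]; b=cv2.imread('pics/side.png')[90:400,200:440]
cv2.imwrite('pics/a.png',cv2.resize(a,None,fx=2,fy=2)); cv2.imwrite('pics/b.png',cv2.resize(b,None,fx=1.9,fy=1.9))
```

```text
(no output)
```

View pics/a.png

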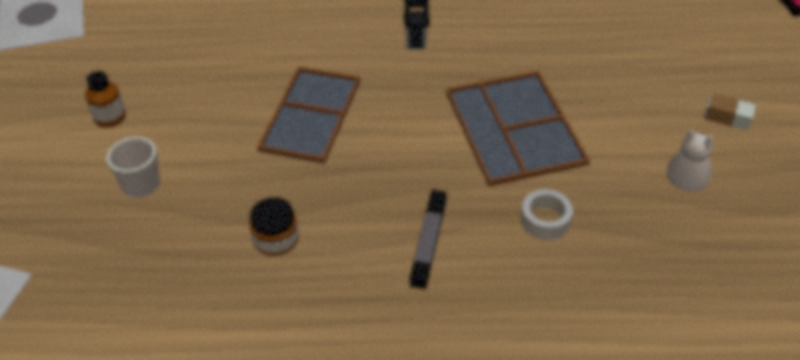

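View pics/b.png

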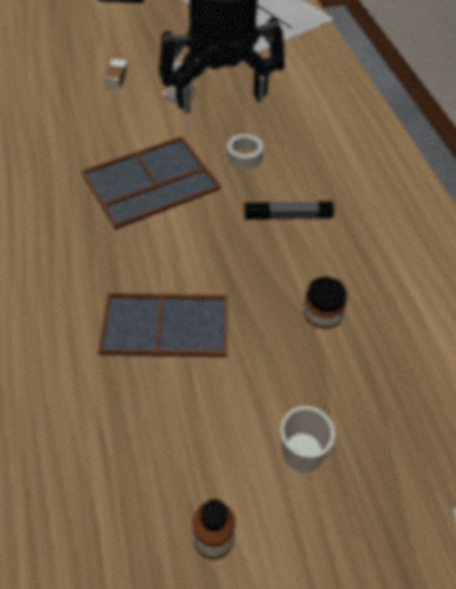

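Scene picture: tape at (547,214), marker (428,238), squat jar (273,226), tall bottle (104,98), eraser (730,111), cup (135,165), dog (690,160), and the two trays at (310,114) and (517,128) in the crop. The side view agrees. Next I'll measure positions from both views.

```bash
cat >> h.py <<'E'
from scipy.optimize import least_squares
def proj(p,X):
    c=np.asarray(X)@np.array(p["R"]).T+np.array(p["t"]); q=c@np.array(p["mtx"]).T; return q[:,:2]/q[:,2:]
def wristpose(p,o):
    from scipy.spatial.transform import Rotation as Ro
    T=np.eye(4);T[:3,:3]=Ro.from_euler('xyz',o["ee_rot"]).as_matrix();T[:3,3]=o["tcp_pos"]
    M=np.linalg.inv(T@np.array(p["T_tool_cam"])); p["R"]=M[:3,:3];p["t"]=M[:3,3]; return p
def wrist():
    o=arm.observe(); return wristpose(snapshot("wrist"),o)
def ring(r,z): a=np.linspace(0,2*np.pi,48,endpoint=False); return np.c_[r*np.cos(a),r*np.sin(a),0*a+z]
def box(l,w,h,z0=0): return np.array([[sx*l/2,sy*w/2,z] for sx in(-1,1) for sy in(-1,1) for z in(z0,z0+h)])
MOD=dict(tall_ink=np.r_[ring(22,0),ring(22,48),ring(13.5,58),ring(13.5,74)],squat_ink=np.r_[ring(28,0),ring(28,34),ring(26,46)],
 tape=np.r_[ring(30,0),ring(30,26)],eraser=box(60,28,24),marker=box(135,20,20),two_tray=box(164,92,10),three_tray=box(180,136,10),
 water_cup=np.r_[ring(22,0),ring(30,55)],dog=np.r_[ring(27,0),ring(10,79)])
def place(th,v):
    c,s=np.cos(v[2]),np.sin(v[2]); X=MOD[th]; return np.c_[c*X[:,0]-s*X[:,1]+v[0],s*X[:,0]+c*X[:,1]+v[1],X[:,2]+v[3]]
def hull(x): return cv2.convexHull(np.float32(x)).reshape(-1,2)
def supp(x,K=24):
    a=np.arange(K)*2*np.pi/K; return (np.c_[np.cos(a),np.sin(a)]@np.asarray(x).T).max(1)
def fit(th,obs,x0,yaw=True,z=False):
    "obs: list of (pic, mask): match support functions of silhouettes"
    S=[]
    for p,m in obs:
        ys,xs=np.nonzero(m); S.append((p,supp(np.c_[xs,ys])+.5*0))
    def f(u):
        v=[u[0],u[1],u[2] if yaw else 0,u[3] if z else 0]
        return np.concatenate([supp(proj(p,place(th,v)))-s for p,s in S])
    r=least_squares(f,x0,loss='soft_l1',x_scale=[10,10,.1,10]); return r.x,np.sqrt(np.mean(f(r.x)**2))
E
python3 - <<'E'
from h import *
P={n:snapshot(n) for n in("scene","side")}; w=wrist(); print(w["mtx"]); save(w,"w0")
print("wrist looks at",ray(w,(320,200),0),ray(w,(0,0),0),ray(w,(640,400),0))
for th in "two_tray three_tray tall_ink squat_ink eraser marker tape water_cup dog".split():
    obs=[];g=None
    for n,p in P.items():
        r=regions_of(p,th)
        if th=='dog' and n=='side': continue
        if r:
            obs.append((p,r[0]["region"]))
            if g is None: ys,xs=np.nonzero(r[0]["region"]); g=ray(p,(xs.mean(),ys.mean()),10)
    yaw=th in MOD and th in("two_tray","three_tray","eraser","marker")
    best=min((fit(th,obs,[g[0],g[1],y0,0],yaw,len(obs)>1) for y0 in ((0,.8,1.6,2.4) if yaw else (0,))),key=lambda r:r[1])
    print(th,np.round(best[0],2),best[1].round(2))
E
```

```text
[[308.39781952   0.         321.49236257]
 [  0.         308.39781952 197.0653355 ]
 [  0.           0.           1.        ]]
wrist looks at [572.39935538 -42.89631671   0.        ] [233.80225454 179.26472988   0.        ] [1080.08960247 -376.00311638    0.        ]
two_tray [ 4.6349e+02 -1.3921e+02 -2.7000e-01  5.0000e-02] 1.17
three_tray [ 4.9291e+02  1.3561e+02  2.4000e-01 -2.5800e+00] 1.19
tall_ink [ 4.6141e+02 -4.1306e+02  8.0000e-02  2.6200e+00] 0.99
squat_ink [ 673.83 -169.87   -0.      2.9 ] 0.76
eraser [482.51 420.04   1.29   1.75] 1.18
marker [ 6.8489e+02  1.2910e+01 -2.2000e-01  5.7000e-01] 0.94
tape [ 6.5538e+02  1.5508e+02 -1.0000e-02  9.7000e-01] 0.54
water_cup [ 5.8339e+02 -3.4733e+02  0.0000e+00  1.0000e-02] 0.62Traceback (most recent call last):
  File "<stdin>", line 13, in <module>
  File "<stdin>", line 13, in <genexpr>
TypeError: 'NoneType' object is not subscriptable
```

View pics/w0.png

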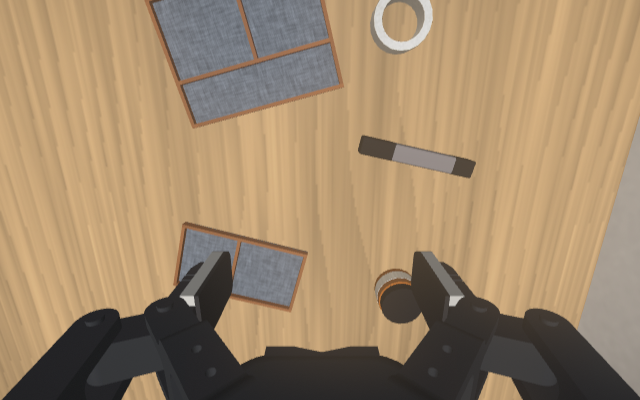

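The wrist view shows the three-tray's groove on its near (-y) side at (260,85), and the two-tray's larger compartment on the right at (270,270). So both tray yaws are the fitted ones plus π. I'll move toward the tape and refine.

Emit:
{"api": "move_arm", "payload": {"rows": [[[2.4,0,0],0,-1],[[2.4,0,0],0,-1],[[2.4,0,0],0,-1],[[2.4,0,0],0,-1],[[0,0,0],0,-1]]}}

```text
t: 2.52
tcp_pos: [574.9, 99.9, 231.3]
ee_rot: [3.141, -0.003, 1.574]
force: [0.3, 0.4, -0.5]
opening: 85.4
grasp_force: 0.0
```

Run:
```python
from h import *
sc=snapshot("scene"); si=snapshot("side"); o=arm.observe(); print(o["tcp_pos"],o["ee_rot"],o["opening"],o["t"]); w=wrist(); save(w,"w1")
G=dict(two_tray=[463,-139,-.27,0],three_tray=[493,135,.24,0],tape=[655,155,0,0],marker=[685,13,-.22,0],squat_ink=[674,-170,0,0],eraser=[482,420,1.29,0],dog=[560,370,0,0])
for th,g in G.items():
    yaw=th in("two_tray","three_tray","eraser","marker")
    R=regions_of(w,th)
    if R:
        print("wrist",th,R[0]["confidence"],np.round(R[0]["rect"]))
        f=fit(th,[(w,R[0]["region"])],g,yaw); print("  w only",np.round(f[0],2),f[1].round(2))
    f=[]
    for p in(sc,si):
        r=regions_of(p,th)
        if r and (th!="dog" or p is sc): f.append((p,r[0]["region"]))
    if th=="dog" :
        if f: a=fit(th,f,g,False); print("dog scene",np.round(a[0],2),a[1])
    elif R:
        a=fit(th,f+[(w,R[0]["region"])],g,yaw,True); print("  all",np.round(a[0],2),a[1].round(2))
```

```text
[574.94460843  96.66527205 231.2605641 ] [-3.14158988e+00  4.70942321e-04  1.57291148e+00] 85.4282967959461 2.6167
wrist two_tray 0.83 [215. 298. 309. 359.]
  w only [ 5.0493e+02 -1.5648e+02 -4.2000e-01  0.0000e+00] 19.8
  all [ 4.6326e+02 -1.4057e+02 -2.7000e-01 -5.7700e+00] 11.39
wrist three_tray 0.62 [161.  53. 340. 207.]
  w only [4.9470e+02 1.3452e+02 2.6000e-01 0.0000e+00] 1.43
  all [ 4.9370e+02  1.3518e+02  2.5000e-01 -2.2300e+00] 0.96
wrist tape 0.79 [366.  89. 425. 146.]
  w only [655.45 155.93   0.     0.  ] 1.0
  all [655.48 155.86  -6.73  -1.38] 1.24
wrist marker 0.64 [355. 213. 465. 253.]
  w only [ 6.8497e+02  1.4270e+01 -2.2000e-01  0.0000e+00] 0.96
  all [ 6.8469e+02  1.3710e+01 -2.2000e-01 -6.2000e-01] 1.01
wrist squat_ink 0.59 [372. 329. 415. 366.]
  w only [ 672.51 -155.72    0.      0.  ] 7.78
  all [ 677.51 -198.38    0.    -48.91] 22.88
dog scene [585.86 342.78   0.     0.  ] 1.3162678298316335
```

Emit:
{"api": "move_arm", "payload": {"rows": [[[2,2.7,0],0,-1],[[2,2.7,0],0,-1],[[2,2.65,0],0,-1],[[0,0,4],0,-1],[[0,0,4],0,-1]]}}

```text
t: 4.13
tcp_pos: [660.6, 158.0, 153.6]
ee_rot: [3.131, -0.002, 1.572]
force: [0.2, 0.1, -1.2]
opening: 85.3
grasp_force: 0.0
```

Emit:
{"api": "move_arm", "payload": {"rows": [[[0,0,4],0,-1],[[0,0,3],0,-1],[[0,0,2.0],0,-1],[[0,0,1],0,-1],[[0,0,0],0,-1]]}}

```text
t: 4.55
tcp_pos: [653.5, 155.6, 48.3]
ee_rot: [-3.136, 0.001, 1.571]
force: [-0.0, 0.3, 0.5]
opening: 85.5
grasp_force: 0.0
```

Run:
```python
from h import *
o=arm.observe(); print(o["tcp_pos"],o["ee_rot"]); w=wrist(); save(w,"w2")
r=regions_of(w,"tape")
if r: print(r[0]["rect"],fit("tape",[(w,r[0]["region"])],[655,156,0,0],False))
```

```text
[653.52191657 155.63262596  48.29588647] [-3.13604230e+00  9.61919998e-04  1.57079307e+00]
[274.8, 178.2, 377.5, 284.0] (array([655.90045362, 156.49540161,   0.        ,   0.        ]), np.float64(1.1828691916686713))
```

View pics/w2.png

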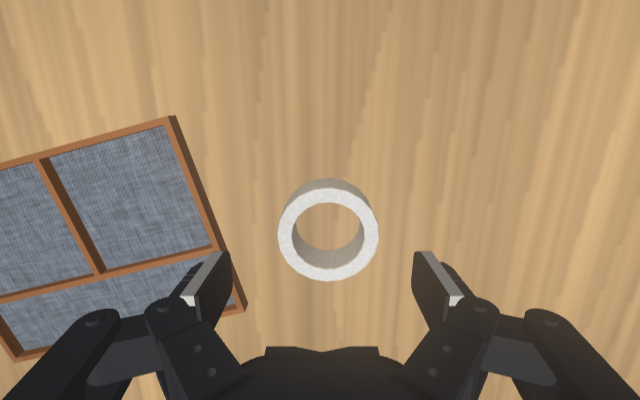

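The tape sits centred between the fingers, at pixel (328,230).

Emit:
{"api": "move_arm", "payload": {"rows": [[[0,0,2.5],0,-1],[[0,0,1.5],0,-1],[[0,0,0.5],0,-1],[[0,0,0],0,-1],[[0,0,0],0,-1]]}}

```text
t: 5.07
tcp_pos: [656.8, 156.2, 8.0]
ee_rot: [3.139, -0.0, 1.571]
force: [0.4, -0.6, -1.6]
opening: 85.4
grasp_force: 0.0
```

Emit:
{"api": "move_arm", "payload": {"rows": [[[0,0,0],0,1],[[0,0,0],0,1],[[0,0,0],0,1],[[0,0,0],0,1],[[0,0,0],0,1]], "grip_force": 35}}

```text
t: 5.48
tcp_pos: [656.7, 156.2, 8.5]
ee_rot: [3.139, -0.0, 1.571]
force: [-1.3, -0.2, 6.2]
opening: 58.9
grasp_force: 36.6
```

Emit:
{"api": "move_arm", "payload": {"rows": [[[0,0,-2.5],0,1],[[0,0,-4],0,1],[[0,0,-4],0,1],[[-3.4,-1.75,0],0,1],[[-3.4,-1.75,0],0,1]]}}

```text
t: 5.9
tcp_pos: [624.6, 89.1, 116.0]
ee_rot: [3.13, -0.001, 1.574]
force: [-0.3, -0.4, -1.3]
opening: 59.2
grasp_force: 37.9
```

Emit:
{"api": "move_arm", "payload": {"rows": [[[-3.4,-1.75,0],0,1],[[-3.4,-1.75,0],0,1],[[-3.4,-1.75,0],0,1],[[-3.4,-1.75,0],0,1],[[-3.4,-1.75,0],0,1]]}}

```text
t: 6.32
tcp_pos: [532.3, -83.4, 112.2]
ee_rot: [3.14, 0.0, 1.571]
force: [-0.1, -1.9, 0.3]
opening: 59.0
grasp_force: 37.9
```

Emit:
{"api": "move_arm", "payload": {"rows": [[[-2.4,-1.2,0],0,1],[[-1.0,-0.55,0],0,1],[[0,0,0],0,1],[[0,0,0],0,1]]}}

```text
t: 6.65
tcp_pos: [516.0, -116.1, 111.9]
ee_rot: [3.14, -0.0, 1.569]
force: [0.2, 0.8, 0.1]
opening: 59.2
grasp_force: 37.9
```

Run:
```python
from h import *
o=arm.observe(); print(o["tcp_pos"],o["ee_rot"],o["opening"]); w=wrist(); save(w,"w3")
r=regions_of(w,"two_tray")
for q in r[:2]: print(q["confidence"],q["rect"])
# draw model compartment edges at hypothesised tray pose
im=w["pixels"][:,:,::-1].copy()
c,s=np.cos(2.87),np.sin(2.87)
for cx,lx in((-36,84),(44,68)):
    L=np.array([[cx+a*lx/2,b*42,10] for a,b in((-1,-1),(1,-1),(1,1),(-1,1))])
    X=np.c_[c*L[:,0]-s*L[:,1]+463.4,s*L[:,0]+c*L[:,1]-139.5,L[:,2]]
    cv2.polylines(im,[np.int32(proj(w,X)).reshape(-1,1,2)],True,(0,255,0),1)
T=ring(30,o["tcp_pos"][2]-8.0)+[o["tcp_pos"][0],o["tcp_pos"][1],0]
cv2.polylines(im,[np.int32(proj(w,T)).reshape(-1,1,2)],True,(0,0,255),1)
cv2.imwrite('pics/w3o.png',im)
```

```text
[ 516.03029802 -116.12562123  111.89408334] [ 3.14003684e+00 -3.39492118e-04  1.56897081e+00] 59.15342264801734
0.75 [157.3, 144.4, 372.2, 281.1]
```

View pics/w3o.png

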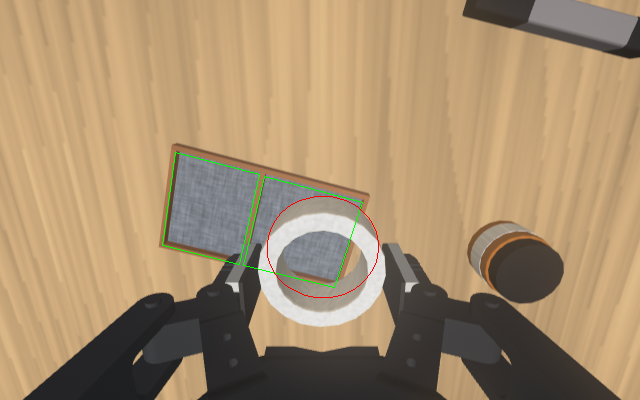

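The overlay of the tray model at (463.4,-139.5) fits the picture to within 2 px, and the tape is held level.

Emit:
{"api": "move_arm", "payload": {"rows": [[[-3.3,-1.75,0],0,1],[[0,0,0],0,1],[[0,0,4],0,1],[[0,0,3],0,1],[[0,0,1.5],0,1]]}}

```text
t: 7.17
tcp_pos: [497.2, -147.3, 23.7]
ee_rot: [-3.139, -0.002, 1.572]
force: [-1.7, 1.4, -0.8]
opening: 59.2
grasp_force: 37.9
```

Emit:
{"api": "move_arm", "payload": {"rows": [[[0,0,0.9],0,1],[[0,0,0.5],0,1],[[0,0,0.3],0,1],[[0,0,0],0,1],[[0,0,0],0,1]]}}

```text
t: 7.58
tcp_pos: [497.8, -147.6, 11.5]
ee_rot: [-3.141, -0.001, 1.572]
force: [-5.4, 4.3, 14.1]
opening: 59.1
grasp_force: 39.2
```

Emit:
{"api": "move_arm", "payload": {"rows": [[[0,0,0],0,-1],[[0,0,0],0,-1],[[0,0,0],0,-1],[[0,0,-2],0,-1],[[0,0,-4],0,-1]]}}

```text
t: 8.0
tcp_pos: [495.0, -147.7, 66.2]
ee_rot: [-3.133, -0.003, 1.571]
force: [0.2, -0.4, -0.2]
opening: 85.2
grasp_force: 0.0
```

Emit:
{"api": "move_arm", "payload": {"rows": [[[0,0,-4],0,-1],[[-1.0,-0.5,-2],0,-1],[[0,0,0],0,-1]]}}

```text
t: 8.25
tcp_pos: [496.7, -161.4, 134.5]
ee_rot: [3.132, 0.005, 1.571]
force: [1.4, -1.4, 0.0]
opening: 85.5
grasp_force: 0.0
```

Run:
```python
from h import *
o=arm.observe(); print(o["tcp_pos"],o["ee_rot"],o["opening"]); w=wrist(); save(w,"w4")
for th,g in(("tape",[498,-148,0,3]),("two_tray",[463.4,-139.5,-.27,0])):
    r=regions_of(w,th)
    if r: print(th,r[0]["rect"],fit(th,[(w,r[0]["region"])],g,th!="tape"))
    r=regions_of(snapshot("scene"),"tall_ink")
for n in("scene","side"):
    p=snapshot(n); r=regions_of(p,"tape"); print(n,r[0]["confidence"],fit("tape",[(p,r[0]["region"])],[498,-148,0,3],False));
```

```text
[ 496.69169237 -161.37999923  134.49922927] [3.13170231 0.00500808 1.57099314] 85.4826467668444
tape [287.2, 143.4, 358.6, 213.6] (array([ 497.57813005, -148.38972091,    0.        ,    3.        ]), np.float64(1.1022221948062498))
two_tray [184.1, 85.2, 390.2, 229.2] (array([ 4.64164193e+02, -1.38064812e+02, -2.63937794e-01,  0.00000000e+00]), np.float64(0.999038126639941))
scene 0.61 (array([ 491.28341225, -152.27613419,    0.        ,    3.        ]), np.float64(1.260871680168415))
side 0.69 (array([ 497.40823422, -147.17002567,    0.        ,    3.        ]), np.float64(0.3880799131613021))
```

View pics/w4.png

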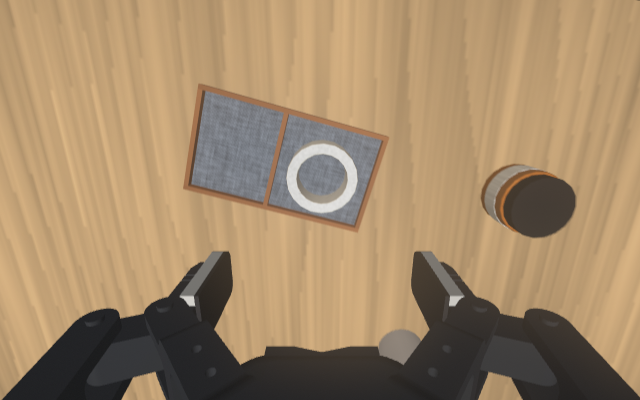

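The tape lies inside the larger compartment (pixel 322,178, clear of all walls). Next is the tall ink. I'll turn the tool about 75° so the fingers close across the tray and stay clear of the tape.

Emit:
{"api": "move_arm", "payload": {"rows": [[[-4,-0.53,0],0,-1],[[-4,-0.53,0],0,-1],[[-4,-0.53,0],0,-1],[[-4,-0.53,0],0,-1],[[-4,-0.53,0],0,-1]]}}

```text
t: 9.22
tcp_pos: [466.1, -360.6, 129.0]
ee_rot: [-3.141, -0.0, 1.571]
force: [0.7, 0.1, -0.1]
opening: 85.5
grasp_force: 0.0
```

Emit:
{"api": "move_arm", "payload": {"rows": [[[-4,-0.53,0],0,-1],[[0,0,0],-7.1,-1],[[0,0,0],-7.1,-1],[[0,0,0],-7.1,-1],[[0,0,0],-7.1,-1]]}}

```text
t: 9.63
tcp_pos: [460.8, -399.5, 128.7]
ee_rot: [-3.141, -0.001, 2.071]
force: [0.1, 0.6, -0.4]
opening: 85.4
grasp_force: 0.0
```

Emit:
{"api": "move_arm", "payload": {"rows": [[[0,0,0],-7.1,-1],[[0,0,0],-7.1,-1],[[0,0,0],-7.1,-1],[[0,0,0],-7.1,-1],[[0,0,0],-7.1,-1]]}}

```text
t: 10.05
tcp_pos: [461.1, -398.9, 128.8]
ee_rot: [3.141, -0.001, 2.692]
force: [-0.5, -0.5, -0.9]
opening: 85.3
grasp_force: 0.0
```

Emit:
{"api": "move_arm", "payload": {"rows": [[[0,0,0],-7.1,-1],[[0,0,0],-3.7,-1],[[0,0,0],0,-1],[[0,0,0],0,-1],[[0,0,0],0,-1]]}}

```text
t: 10.47
tcp_pos: [461.2, -398.9, 129.1]
ee_rot: [3.141, -0.0, 2.873]
force: [-0.1, -0.1, 0.1]
opening: 85.2
grasp_force: 0.0
```

Run:
```python
from h import *
o=arm.observe(); print(o["tcp_pos"],np.degrees(o["ee_rot"]),o["q"]); w=wrist(); save(w,"w5")
for n in ("wrist","scene","side"):
    p=w if n=="wrist" else snapshot(n)
    r=regions_of(p,"tall_ink")
    if r: print(n,r[0]["confidence"],r[0]["rect"],fit("tall_ink",[(p,r[0]["region"])],[461,-413,0,0],False))
```

```text
[ 461.19675626 -398.94964848  129.08490032] [ 1.79988562e+02 -1.69348665e-02  1.64598913e+02] [-7.82431240e-01  4.43916088e-01  1.56539498e+00  3.16324734e-05
  1.13263710e+00 -2.08444129e+00]
wrist 0.77 [280.4, 172.2, 334.2, 244.0] (array([ 461.90150815, -411.34791984,    0.        ,    0.        ]), np.float64(0.8408759683808519))
scene 0.85 [162.2, 152.3, 184.4, 185.5] (array([ 459.1875788 , -414.54413632,    0.        ,    0.        ]), np.float64(0.43972391045245746))
side 0.64 [299.7, 359.1, 320.6, 385.8] (array([ 461.59616278, -416.07937061,    0.        ,    0.        ]), np.float64(3.715485495088471))
```

View pics/w5.png

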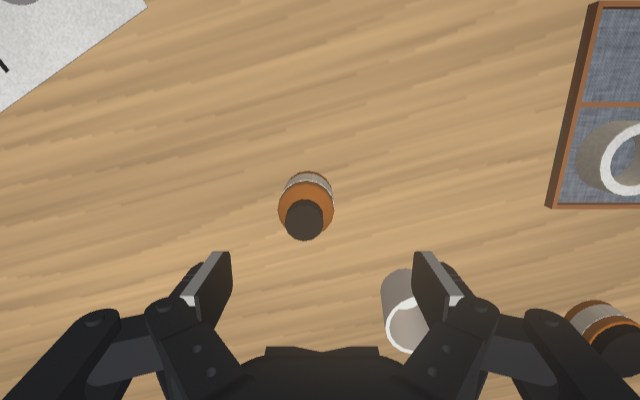

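Bottle at pixel (306,205), upright, with the cup off to the side at (405,315).

Emit:
{"api": "move_arm", "payload": {"rows": [[[-0.37,-1.25,0],0,-1],[[0,0,0],0,-1],[[0,0,3],0,-1],[[0,0,3],0,-1],[[0,0,2.5],0,-1]]}}

```text
t: 11.18
tcp_pos: [461.6, -412.9, 43.4]
ee_rot: [-3.141, 0.001, 2.874]
force: [-0.0, 0.1, -0.4]
opening: 85.5
grasp_force: 0.0
```

Emit:
{"api": "move_arm", "payload": {"rows": [[[0,0,2],0,-1],[[0,0,1],0,-1],[[0,0,0.5],0,-1],[[0,0,0],0,-1],[[0,0,0],0,-1]]}}

```text
t: 11.6
tcp_pos: [462.1, -412.8, 10.0]
ee_rot: [-3.141, 0.001, 2.874]
force: [-0.1, 0.4, -0.5]
opening: 85.3
grasp_force: 0.0
```

Emit:
{"api": "move_arm", "payload": {"rows": [[[0,0,0],0,1],[[0,0,0],0,1],[[0,0,0],0,1],[[0,0,0],0,1],[[0,0,0],0,1]], "grip_force": 35}}

```text
t: 12.02
tcp_pos: [462.0, -412.5, 10.6]
ee_rot: [-3.141, 0.002, 2.875]
force: [-0.2, 0.5, 6.6]
opening: 43.4
grasp_force: 35.6
```

Emit:
{"api": "move_arm", "payload": {"rows": [[[0,0,-1.5],0,1],[[0,0,-3],0,1],[[0,0,-3],0,1],[[0.7,1.6,0],0,1],[[1.43,3.31,0],0,1]]}}

```text
t: 12.43
tcp_pos: [457.3, -364.6, 87.2]
ee_rot: [-3.135, 0.01, 2.872]
force: [0.4, 0.3, -1.8]
opening: 43.1
grasp_force: 36.1
```

Emit:
{"api": "move_arm", "payload": {"rows": [[[1.43,3.31,0],0,1],[[1.43,3.31,0],0,1],[[1.43,3.31,0],0,1],[[1.43,3.31,0],0,1],[[1.43,3.31,0],0,1]]}}

```text
t: 12.85
tcp_pos: [427.8, -178.9, 84.3]
ee_rot: [3.141, -0.0, 2.874]
force: [1.3, 0.7, -1.6]
opening: 43.2
grasp_force: 36.1
```

Emit:
{"api": "move_arm", "payload": {"rows": [[[1.43,3.31,0],0,1],[[0.73,1.7,0],0,1],[[0,0,0],0,1],[[0,0,0],0,1],[[0,0,0],0,1]]}}

```text
t: 13.27
tcp_pos: [421.8, -127.2, 84.6]
ee_rot: [-3.141, 0.002, 2.875]
force: [0.0, 0.3, -1.2]
opening: 42.9
grasp_force: 36.2
```

```bash
cat >> h.py <<'E'
def draw(w,name,comps,tray,circ=None):
    im=w["pixels"][:,:,::-1].copy(); c,s=np.cos(tray[2]),np.sin(tray[2])
    for cx,cy,lx,ly in comps:
        L=np.array([[cx+a*lx/2,cy+b*ly/2,10] for a,b in((-1,-1),(1,-1),(1,1),(-1,1))])
        X=np.c_[c*L[:,0]-s*L[:,1]+tray[0],s*L[:,0]+c*L[:,1]+tray[1],L[:,2]]
        cv2.polylines(im,[np.int32(proj(w,X)).reshape(-1,1,2)],True,(0,255,0),1)
    cv2.imwrite('pics/'+name+'.png',im)
E
python3 - <<'E'
from h import *
o=arm.observe(); print(o["tcp_pos"],np.degrees(o["ee_rot"]),o["opening"]); w=wrist()
draw(w,"w6",[(-36,0,84,84),(44,0,68,84)],(463.8,-138.7,2.875))
for q in regions_of(w,"two_tray")[:1]: print(q["rect"],fit("two_tray",[(w,q["region"])],[463.4,-139.5,-.27,0],True))
E
```

```text
[ 421.80354841 -127.19119801   84.57555747] [-1.79963659e+02  9.23000658e-02  1.64738963e+02] 42.938839308923974
[256.3, 156.2, 390.8, 345.9] (array([ 4.64450839e+02, -1.37592475e+02, -2.67027128e-01,  0.00000000e+00]), np.float64(0.6491784197125571))
```

View pics/w6.png

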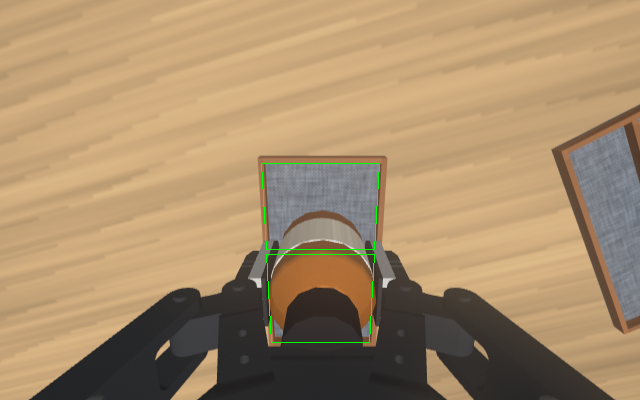

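The bottle is upright and over the small compartment, and the overlay matches within about 2 px.

Emit:
{"api": "move_arm", "payload": {"rows": [[[0,0,2.5],0,1],[[0,0,2.5],0,1],[[0,0,1],0,1],[[0,0,0.6],0,1],[[0,0,0.3],0,1]]}}

```text
t: 13.78
tcp_pos: [420.9, -127.4, 14.4]
ee_rot: [3.142, -0.001, 2.873]
force: [-0.1, -0.3, -1.5]
opening: 43.3
grasp_force: 36.2
```

Emit:
{"api": "move_arm", "payload": {"rows": [[[0,0,0.2],0,1],[[0,0,0.1],0,1],[[0,0,0],0,1],[[0,0,0],0,1]]}}

```text
t: 14.12
tcp_pos: [421.3, -127.4, 13.5]
ee_rot: [-3.141, 0.001, 2.874]
force: [-2.0, -1.6, 5.6]
opening: 43.3
grasp_force: 36.8
```

Emit:
{"api": "move_arm", "payload": {"rows": [[[0,0,0],0,-1],[[0,0,0],0,-1],[[0,0,0],0,-1],[[0,0,-2],0,-1],[[0,0,-4],0,-1]]}}

```text
t: 14.53
tcp_pos: [418.1, -125.4, 70.0]
ee_rot: [3.14, -0.009, 2.874]
force: [0.5, -0.6, -0.1]
opening: 85.5
grasp_force: 0.0
```

Emit:
{"api": "move_arm", "payload": {"rows": [[[0,0,-4],0,-1],[[0,0,-2],0,-1],[[-2.7,2.58,0],0,-1],[[-2.7,2.58,0],0,-1],[[-2.7,2.58,0],0,-1]]}}

```text
t: 14.95
tcp_pos: [521.1, -73.0, 133.8]
ee_rot: [3.141, 0.003, 2.873]
force: [0.2, -0.7, -0.1]
opening: 85.4
grasp_force: 0.0
```

Emit:
{"api": "move_arm", "payload": {"rows": [[[-2.7,2.58,0],0,-1],[[-2.7,2.58,0],0,-1],[[-2.7,2.58,0],0,-1],[[-2.7,2.58,0],0,-1],[[-2.7,2.58,0],0,-1]]}}

```text
t: 15.37
tcp_pos: [685.2, 16.8, 132.2]
ee_rot: [3.142, -0.0, 2.875]
force: [-0.0, -1.1, 0.4]
opening: 85.5
grasp_force: 0.0
```

Emit:
{"api": "move_arm", "payload": {"rows": [[[0,0,0],-2.7,-1],[[0,0,0],0,-1],[[0,0,0],0,-1]]}}

```text
t: 15.62
tcp_pos: [683.2, 15.8, 131.6]
ee_rot: [-3.141, -0.002, 2.921]
force: [-1.1, 1.2, -0.1]
opening: 85.1
grasp_force: 0.0
```

Run:
```python
from h import *
o=arm.observe(); print(o["tcp_pos"],np.degrees(o["ee_rot"]),o["opening"]); w=wrist(); save(w,"w7")
G=dict(marker=[685,13.8,-.22,0],tall_ink=[421,-127,0,3],tape=[497.5,-148,0,3],squat_ink=[674,-170,0,0])
for n in ("wrist","scene","side"):
    p=w if n=="wrist" else snapshot(n)
    for th,g in G.items():
        r=regions_of(p,th)
        if r: a=fit(th,[(p,r[0]["region"])],g,th=="marker"); print(n,th,r[0]["confidence"],np.round(a[0],2),a[1].round(2))
im=np.vstack([cv2.resize(snapshot("scene")["pixels"][140:260,140:540],None,fx=2,fy=2),cv2.resize(w["pixels"],(800,350))[:350]])
cv2.imwrite('pics/c7.png',im[:,:,::-1])
```

```text
[683.16764906  15.76624145 131.57140806] [-1.79965367e+02 -1.02763435e-01  1.67377885e+02] 85.13850435965432
wrist marker 0.64 [ 6.857e+02  1.466e+01 -2.200e-01  0.000e+00] 1.07
wrist tape 0.83 [ 510.06 -148.53    0.      3.  ] 13.75
wrist squat_ink 0.94 [ 675.25 -167.27    0.      0.  ] 0.96
scene marker 0.68 [ 6.8325e+02  1.2350e+01 -2.2000e-01  0.0000e+00] 1.13
scene tall_ink 0.73 [ 415.3  -129.35    0.      3.  ] 0.44
scene tape 0.64 [ 493.06 -149.48    0.      3.  ] 0.67
scene squat_ink 0.91 [ 672.57 -169.77    0.      0.  ] 0.48
side marker 0.73 [ 6.8443e+02  1.6290e+01 -2.0000e-01  0.0000e+00] 1.57
side tall_ink 0.85 [ 421.49 -127.13    0.      3.  ] 0.9
side tape 0.95 [ 497.55 -144.61    0.      3.  ] 0.66
side squat_ink 0.63 [ 674.73 -167.4     0.      0.  ] 0.84
```

View pics/c7.png

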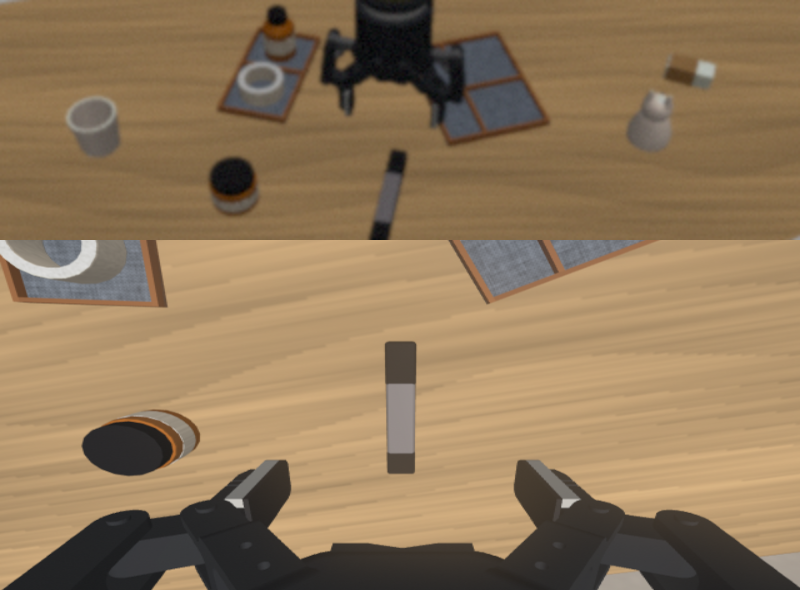

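The bottle stands upright in the small compartment (278,35), with the tape in the larger one. The marker is aligned at (400,408) between the fingers.

Emit:
{"api": "move_arm", "payload": {"rows": [[[0,0,4],0,-1],[[0,0,4],0,-1],[[0,0,2.5],0,-1],[[0,0,1],0,-1],[[0,0,0.7],0,-1]]}}

```text
t: 16.83
tcp_pos: [682.5, 15.6, 8.2]
ee_rot: [-3.141, -0.003, 2.922]
force: [0.3, 0.5, 0.6]
opening: 85.3
grasp_force: 0.0
```

Emit:
{"api": "move_arm", "payload": {"rows": [[[0,0,0],0,-1],[[0,0,0],0,-1],[[0,0,0],0,1],[[0,0,0],0,1],[[0,0,0],0,1]], "grip_force": 35}}

```text
t: 17.25
tcp_pos: [684.9, 15.5, 12.1]
ee_rot: [3.141, 0.003, 2.922]
force: [0.7, -0.8, -0.2]
opening: 51.6
grasp_force: 0.0
```

Emit:
{"api": "move_arm", "payload": {"rows": [[[0,0,0],0,1],[[0,0,0],0,1],[[0,0,0],0,1],[[0,0,0],0,1],[[0,0,0],0,1]]}}

```text
t: 17.67
tcp_pos: [684.3, 15.6, 11.1]
ee_rot: [3.141, 0.001, 2.922]
force: [-0.5, -0.6, 5.3]
opening: 19.1
grasp_force: 34.8
```

Emit:
{"api": "move_arm", "payload": {"rows": [[[0,0,-2],0,1],[[0,0,-3.5],0,1],[[0,0,-3.5],-6.9,1],[[0,0,0],-7,1],[[0,0,0],-7,1]]}}

```text
t: 18.08
tcp_pos: [685.9, 15.4, 103.4]
ee_rot: [-3.14, 0.006, -2.991]
force: [-0.5, 1.1, -0.6]
opening: 18.8
grasp_force: 34.4
```

Emit:
{"api": "move_arm", "payload": {"rows": [[[0,0,0],-6,1],[[3.1,2.43,0],0,1],[[3.1,2.43,0],0,1],[[3.1,2.43,0],0,1],[[3.1,2.43,0],0,1]]}}

```text
t: 18.5
tcp_pos: [537.5, 79.4, 99.6]
ee_rot: [3.141, -0.001, -2.893]
force: [0.1, 0.3, -0.3]
opening: 19.0
grasp_force: 34.4
```

Emit:
{"api": "move_arm", "payload": {"rows": [[[2.1,1.63,0],0,1],[[1.05,0.8,0],0,1],[[0,0,0],0,1],[[0,0,0],0,1],[[0,0,0],0,1]]}}

```text
t: 18.92
tcp_pos: [505.8, 94.6, 100.7]
ee_rot: [-3.141, 0.003, -2.892]
force: [-0.2, -0.2, -0.5]
opening: 19.2
grasp_force: 34.4
```

Run:
```python
from h import *
o=arm.observe(); print(o["tcp_pos"],np.degrees(o["ee_rot"]),o["opening"]); w=wrist()
draw(w,"w8",[(0,42,172,44),(-46,-24,80,80),(42,-24,88,80)],(493.9,135,3.392))
for q in regions_of(w,"three_tray")[:1]: print(q["rect"],fit("three_tray",[(w,q["region"])],[493.4,135,.25,0],True))
```

```text
[505.78227024  94.59476428 100.71266955] [-1.79950324e+02  1.79708750e-01 -1.65708050e+02] 19.16001134510981
[285.0, 78.7, 474.1, 297.0] (array([4.95444881e+02, 1.35699129e+02, 2.53618668e-01, 0.00000000e+00]), np.float64(16.776580521537767))
```

View pics/w8.png

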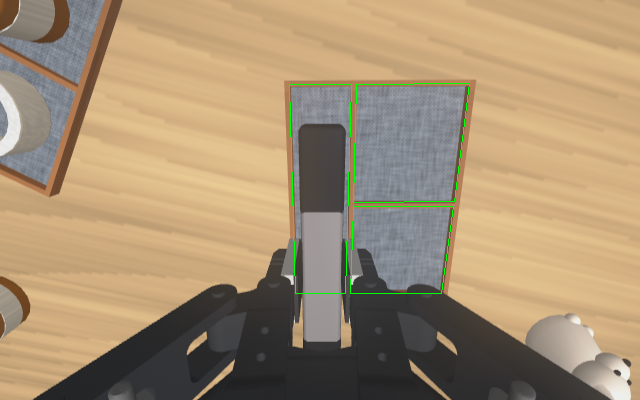

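The marker is centred and parallel over the groove (322,220), and the tray overlay matches.

Emit:
{"api": "move_arm", "payload": {"rows": [[[0,0,3.5],0,1],[[0,0,2.5],0,1],[[0,0,1.2],0,1],[[0,0,0.6],0,1],[[0,0,0.4],0,1]]}}

```text
t: 19.43
tcp_pos: [503.9, 94.4, 17.2]
ee_rot: [3.142, -0.001, -2.893]
force: [0.4, 0.4, 0.3]
opening: 18.8
grasp_force: 34.4
```

Emit:
{"api": "move_arm", "payload": {"rows": [[[0,0,0.3],0,1],[[0,0,0.2],0,1],[[0,0,0],0,1],[[0,0,0],0,1]]}}

```text
t: 19.77
tcp_pos: [504.2, 94.9, 14.2]
ee_rot: [-3.141, 0.002, -2.892]
force: [0.5, 0.5, -1.0]
opening: 18.6
grasp_force: 34.4
```

Emit:
{"api": "move_arm", "payload": {"rows": [[[0,0,0.1],0,1],[[0,0,0],0,1],[[0,0,0],0,-1],[[0,0,0],0,-1],[[0,0,0],0,-1]]}}

```text
t: 20.18
tcp_pos: [503.4, 94.9, 12.6]
ee_rot: [-3.141, 0.001, -2.892]
force: [-0.6, 0.6, 0.2]
opening: 54.5
grasp_force: 0.0
```

Emit:
{"api": "move_arm", "payload": {"rows": [[[0,0,0],0,-1],[[0,0,-2],0,-1],[[0,0,-4],0,-1],[[0,0,-4],0,-1],[[-1.25,-3.71,0],0,-1]]}}

```text
t: 20.6
tcp_pos: [525.0, 66.3, 118.6]
ee_rot: [3.14, 0.008, -2.888]
force: [1.8, -0.3, -0.5]
opening: 85.5
grasp_force: 0.0
```

Emit:
{"api": "move_arm", "payload": {"rows": [[[-1.25,-3.71,0],0,-1],[[-1.25,-3.71,0],0,-1],[[-1.25,-3.71,0],0,-1],[[-1.25,-3.71,0],0,-1],[[-1.25,-3.71,0],0,-1]]}}

```text
t: 21.02
tcp_pos: [631.3, -104.0, 112.1]
ee_rot: [3.141, -0.0, -2.892]
force: [0.6, 0.4, -0.1]
opening: 85.6
grasp_force: 0.0
```

Emit:
{"api": "move_arm", "payload": {"rows": [[[-1.25,-3.71,0],0,-1],[[-1.25,-3.71,0],0,-1],[[0,0,0],0,-1],[[0,0,0],0,-1],[[0,0,0],0,-1]]}}

```text
t: 21.43
tcp_pos: [672.3, -167.8, 111.3]
ee_rot: [3.14, -0.002, -2.893]
force: [-0.5, 0.7, -0.0]
opening: 85.3
grasp_force: 0.0
```

Run:
```python
from h import *
o=arm.observe(); print(o["tcp_pos"],np.degrees(o["ee_rot"]),o["opening"]); w=wrist(); save(w,"w9")
for n in ("wrist","scene","side"):
    p=w if n=="wrist" else snapshot(n)
    for th,g in dict(squat_ink=[674,-169,0,0],marker=[504,94.5,.25,3]).items():
        r=regions_of(p,th)
        if r: a=fit(th,[(p,r[0]["region"])],g,th=="marker"); print(n,th,r[0]["confidence"],np.round(a[0],2),a[1].round(2))
cv2.imwrite('pics/c9.png',np.hstack([cv2.resize(w["pixels"],(480,300)),cv2.resize(p["pixels"][140:290,230:390],(320,300))])[:,:,::-1])
```

```text
[ 672.34356385 -167.79045524  111.31385005] [ 1.79900851e+02 -1.05524507e-01 -1.65748649e+02] 85.2504627417188
scene squat_ink 0.77 [ 672.68 -169.9     0.      0.  ] 1.24
scene marker 0.67 [5.0062e+02 9.4820e+01 2.5000e-01 3.0000e+00] 0.86
side squat_ink 0.63 [ 675.49 -167.03    0.      0.  ] 0.32
side marker 0.57 [5.0745e+02 1.0018e+02 3.0000e-01 3.0000e+00] 1.18
```

View pics/c9.png

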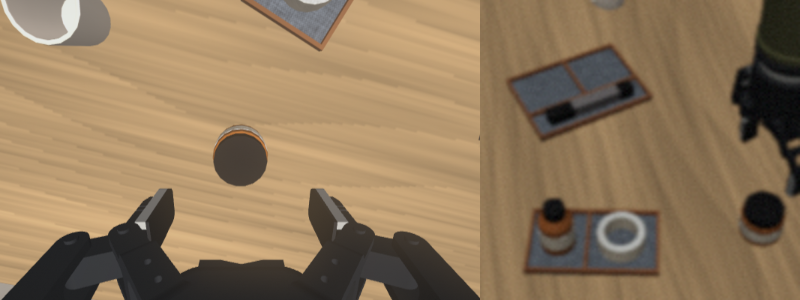

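The marker lies in the groove. The jar is centred between the fingers at (240,156).

Emit:
{"api": "move_arm", "payload": {"rows": [[[0,0,4],0,-1],[[0,0,3],0,-1],[[0,0,2],0,-1],[[0,0,1],0,-1],[[0,0,0.5],0,-1]]}}

```text
t: 22.3
tcp_pos: [672.0, -167.5, 5.3]
ee_rot: [3.14, -0.003, -2.892]
force: [-0.7, 0.0, -1.2]
opening: 84.9
grasp_force: 0.0
```

Emit:
{"api": "move_arm", "payload": {"rows": [[[0,0,0],0,-1],[[0,0,0],0,-1],[[0,0,0],0,1],[[0,0,0],0,1],[[0,0,0],0,1]], "grip_force": 35}}

```text
t: 22.72
tcp_pos: [674.4, -168.5, 9.3]
ee_rot: [-3.14, 0.002, -2.892]
force: [-0.6, 0.3, 1.1]
opening: 54.8
grasp_force: 36.9
```

Emit:
{"api": "move_arm", "payload": {"rows": [[[0,0,0],0,1],[[0,0,0],0,1],[[0,0,0],0,1]]}}

```text
t: 22.97
tcp_pos: [674.4, -168.5, 9.3]
ee_rot: [-3.14, 0.003, -2.892]
force: [-1.6, -0.1, 6.4]
opening: 54.7
grasp_force: 37.0
```

Emit:
{"api": "move_arm", "payload": {"rows": [[[0,0,-1.5],0,1],[[0,0,-3.5],0,1],[[0,0,-4],0,1],[[0.27,1.81,0],0,1],[[0.54,3.63,0],0,1]]}}

```text
t: 23.38
tcp_pos: [657.1, -121.5, 101.5]
ee_rot: [-3.134, 0.01, -2.896]
force: [0.5, 1.2, -2.0]
opening: 55.0
grasp_force: 37.9
```

Emit:
{"api": "move_arm", "payload": {"rows": [[[0.54,3.63,0],0,1],[[0.54,3.63,0],0,1],[[0.54,3.63,0],0,1],[[0.54,3.63,0],0,1],[[0.54,3.63,0],0,1]]}}

```text
t: 23.8
tcp_pos: [579.9, 53.2, 97.5]
ee_rot: [3.141, 0.0, -2.893]
force: [-0.4, 0.8, -1.5]
opening: 54.7
grasp_force: 37.9
```

Emit:
{"api": "move_arm", "payload": {"rows": [[[0.54,3.63,0],0,1],[[0.54,3.63,0],0,1],[[0.54,3.63,0],0,1],[[0.27,1.81,0],0,1],[[0,0,0],0,1]]}}

```text
t: 24.22
tcp_pos: [528.7, 173.8, 97.4]
ee_rot: [3.14, -0.001, -2.888]
force: [0.4, -0.4, -2.7]
opening: 54.8
grasp_force: 37.9
```

Run:
```python
from h import *
o=arm.observe(); print(o["tcp_pos"],np.degrees(o["ee_rot"]),o["opening"]); w=wrist()
draw(w,"w10",[(0,42,172,44),(-46,-24,80,80),(42,-24,88,80)],(494.2,135.2,3.392))
for n in("scene","side","wrist"):
    p=w if n=="wrist" else snapshot(n)
    for th,g in dict(eraser=[482,420,1.29,0],dog=[586,343,0,0]).items():
        r=regions_of(p,th)
        if r: a=fit(th,[(p,r[0]["region"])],g,th=="eraser"); print(n,th,r[0]["confidence"],np.round(a[0],2),a[1].round(2))
```

```text
[528.7400626  173.82541602  97.38267422] [ 1.79901985e+02 -7.11649264e-02 -1.65472900e+02] 54.79273010566179
scene eraser 0.54 [480.27 420.49   1.29   0.  ] 1.31
scene dog 0.98 [587.22 341.66   0.     0.  ] 1.1
side eraser 0.42 [482.56 422.32   1.23   0.  ] 0.87
side dog 0.64 [604.83 358.89   0.     0.  ] 4.68
wrist eraser 0.55 [487.22 412.13   0.92   0.  ] 14.81
wrist dog 0.75 [555.03 323.42   0.     0.  ] 20.55
```

View pics/w10.png

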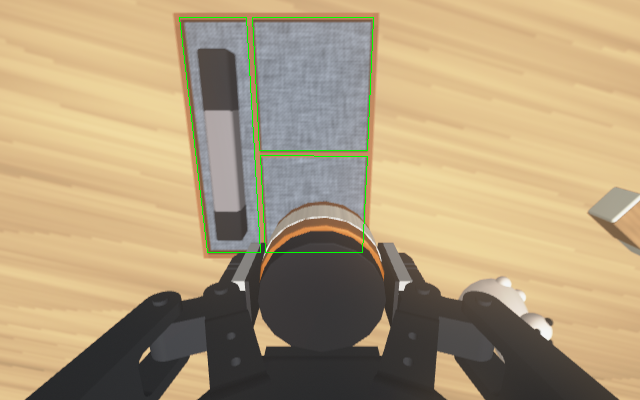

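The jar is over the square compartment. The marker lies inside the groove (222,145).

Emit:
{"api": "move_arm", "payload": {"rows": [[[0,0,0],0,1],[[0,0,0],0,1],[[0,0,3],0,1],[[0,0,2.5],0,1],[[0,0,1],0,1]]}}

```text
t: 25.08
tcp_pos: [529.5, 169.7, 29.9]
ee_rot: [3.142, -0.004, -2.892]
force: [-1.1, 0.0, -1.5]
opening: 54.9
grasp_force: 37.9
```

Emit:
{"api": "move_arm", "payload": {"rows": [[[0,0,0.8],0,1],[[0,0,0.5],0,1],[[0,0,0.2],0,1],[[0,0,0],0,1],[[0,0,0],0,1]]}}

```text
t: 25.5
tcp_pos: [532.2, 170.5, 18.1]
ee_rot: [-3.142, 0.002, -2.892]
force: [0.8, 0.2, -1.8]
opening: 54.6
grasp_force: 37.9
```

Emit:
{"api": "move_arm", "payload": {"rows": [[[0,0,0.3],0,1],[[0,0,0.2],0,1],[[0,0,0.2],0,1],[[0,0,0],0,1],[[0,0,0],0,1]]}}

```text
t: 25.92
tcp_pos: [531.9, 170.5, 12.2]
ee_rot: [-3.142, 0.002, -2.892]
force: [-3.3, -1.4, 11.1]
opening: 54.6
grasp_force: 39.0
```

Emit:
{"api": "move_arm", "payload": {"rows": [[[0,0,0],0,-0.6],[[0,0,0],0,-0.6],[[0,0,0],0,-0.6],[[0,0,-2],0,-0.6],[[0,0,-4],0,-0.6]]}}

```text
t: 26.33
tcp_pos: [527.4, 169.3, 66.5]
ee_rot: [3.141, -0.011, -2.892]
force: [0.1, -0.6, -0.6]
opening: 68.1
grasp_force: 0.0
```

Emit:
{"api": "move_arm", "payload": {"rows": [[[0,0,-4],0,-0.6],[[0,0,-3],0,-0.6],[[-0.18,3.66,0],0,-0.6],[[-0.18,3.66,0],0,-0.6],[[-0.18,3.66,0],0,-0.6]]}}

```text
t: 26.75
tcp_pos: [509.9, 278.8, 141.4]
ee_rot: [3.141, 0.002, -2.894]
force: [0.6, 0.4, -0.3]
opening: 68.4
grasp_force: 0.0
```

Emit:
{"api": "move_arm", "payload": {"rows": [[[-0.18,3.66,0],0,-0.6],[[-0.18,3.66,0],0,-0.6],[[-0.18,3.66,0],0,-0.6],[[-0.18,3.66,0],0,-0.6],[[0,0,0],-7.1,-0.6]]}}

```text
t: 27.17
tcp_pos: [479.0, 428.7, 140.1]
ee_rot: [3.137, 0.002, -2.764]
force: [1.7, 0.2, 0.7]
opening: 68.2
grasp_force: 0.0
```

Emit:
{"api": "move_arm", "payload": {"rows": [[[0,0,0],-7.1,-0.6],[[0,0,0],-7.1,-0.6],[[0,0,0],-7.1,-0.6],[[0,0,0],-7.1,-0.6],[[0,0,0],-7.1,-0.6]]}}

```text
t: 27.58
tcp_pos: [480.0, 421.6, 139.7]
ee_rot: [3.141, -0.001, -2.142]
force: [0.6, 0.1, -0.7]
opening: 68.4
grasp_force: 0.0
```

Emit:
{"api": "move_arm", "payload": {"rows": [[[0,0,0],-7.1,-0.6],[[0,0,0],-7.1,-0.6],[[0,0,0],-2.9,-0.6],[[0,0,0],0,-0.6],[[0,0,0],0,-0.6]]}}

```text
t: 28.0
tcp_pos: [480.2, 421.6, 139.9]
ee_rot: [3.141, -0.001, -1.852]
force: [0.5, 0.5, 0.1]
opening: 68.6
grasp_force: 0.0
```

Run:
```python
from h import *
o=arm.observe(); print(o["tcp_pos"],np.degrees(o["ee_rot"]),o["opening"]); w=wrist(); save(w,"w11")
for n in("scene","side","wrist"):
    p=w if n=="wrist" else snapshot(n)
    for th,g in dict(eraser=[482,420,1.29,0],squat_ink=[532.5,170,0,3]).items():
        r=regions_of(p,th)
        if r: a=fit(th,[(p,r[0]["region"])],g,th=="eraser"); print(n,th,r[0]["confidence"],np.round(a[0],2),a[1].round(2))
```

```text
[480.15085081 421.55835008 139.90135407] [ 1.79978905e+02 -2.94391031e-02 -1.06100362e+02] 68.56907188017485
scene eraser 0.72 [479.59 420.96   1.33   0.  ] 1.29
scene squat_ink 0.86 [526.91 170.48   0.     3.  ] 0.59
side eraser 0.71 [482.01 422.88   1.19   0.  ] 0.71
side squat_ink 0.59 [532.52 173.82   0.     3.  ] 0.32
wrist eraser 0.67 [482.58 422.22   1.19   0.  ] 2.44
```

View pics/w11.png

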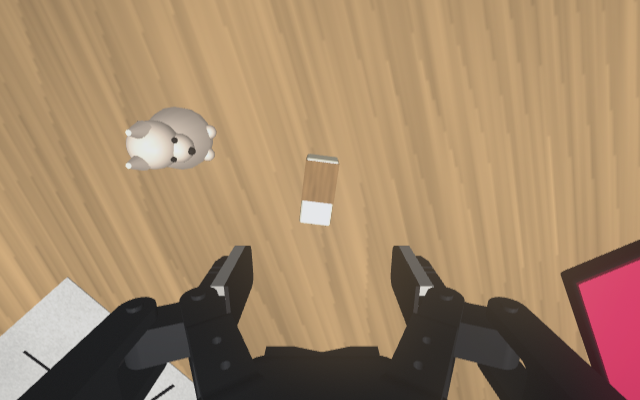

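The eraser is at (319,190), about 6° off the tool axis, with the dog well clear at (170,140). I'll correct the angle and grasp.

Emit:
{"api": "move_arm", "payload": {"rows": [[[0,0,0],5.6,-0.6],[[-0.12,-0.13,0],0,-0.6],[[0,0,4],0,-0.6],[[0,0,4],0,-0.6],[[0,0,3],0,-0.6]]}}

```text
t: 28.87
tcp_pos: [481.7, 422.1, 28.7]
ee_rot: [-3.142, 0.0, -1.945]
force: [0.3, -0.9, 0.0]
opening: 68.5
grasp_force: 0.0
```

Emit:
{"api": "move_arm", "payload": {"rows": [[[0,0,1.5],0,-0.6],[[0,0,0.8],0,-0.6],[[0,0,0],0,-0.6],[[0,0,0],0,-0.6],[[0,0,0],0,1]], "grip_force": 30}}

```text
t: 29.28
tcp_pos: [483.2, 423.2, 8.8]
ee_rot: [-3.14, 0.003, -1.947]
force: [0.0, 0.9, -0.7]
opening: 57.4
grasp_force: 0.0
```

Emit:
{"api": "move_arm", "payload": {"rows": [[[0,0,0],0,1],[[0,0,0],0,1],[[0,0,0],0,1],[[0,0,0],0,1],[[0,0,0],0,1]]}}

```text
t: 29.7
tcp_pos: [482.9, 423.1, 9.0]
ee_rot: [-3.14, 0.003, -1.948]
force: [-0.4, -1.1, 5.7]
opening: 27.1
grasp_force: 31.1
```

Emit:
{"api": "move_arm", "payload": {"rows": [[[0,0,-2],0,1],[[0,0,-4],0,1],[[0,0,-4],0,1],[[3.83,-0.98,0],0,1],[[3.83,-0.98,0],0,1]]}}

```text
t: 30.12
tcp_pos: [475.1, 346.5, 111.1]
ee_rot: [-3.135, 0.008, -1.944]
force: [-0.0, -1.5, -1.1]
opening: 27.3
grasp_force: 30.4
```

Emit:
{"api": "move_arm", "payload": {"rows": [[[3.83,-0.98,0],0,1],[[3.83,-0.98,0],0,1],[[3.83,-0.98,0],0,1],[[3.83,-0.98,0],0,1],[[3.83,-0.98,0],0,1]]}}

```text
t: 30.53
tcp_pos: [446.3, 146.1, 107.7]
ee_rot: [-3.141, 0.0, -1.947]
force: [0.1, 0.3, -0.2]
opening: 27.2
grasp_force: 30.4
```

Emit:
{"api": "move_arm", "payload": {"rows": [[[0,0,0],7.1,1],[[0,0,0],7.1,1],[[0,0,0],7.1,1],[[0,0,0],7.1,1],[[0,0,0],7.1,1]]}}

```text
t: 30.95
tcp_pos: [447.0, 147.4, 107.6]
ee_rot: [-3.141, 0.0, -2.574]
force: [0.3, 0.7, -0.5]
opening: 27.4
grasp_force: 30.3
```

Emit:
{"api": "move_arm", "payload": {"rows": [[[0,0,0],7.1,1],[[0,0,0],7.1,1],[[0,0,0],4.3,1],[[0,0,0],0,1],[[0,0,0],0,1]]}}

```text
t: 31.37
tcp_pos: [446.9, 147.7, 107.5]
ee_rot: [-3.142, 0.0, -2.888]
force: [0.1, 0.6, -0.2]
opening: 27.5
grasp_force: 30.3
```

Run:
```python
from h import *
o=arm.observe(); print(o["tcp_pos"],np.degrees(o["ee_rot"]),o["opening"]); w=wrist()
draw(w,"w12",[(0,42,172,44),(-46,-24,80,80),(42,-24,88,80)],(494.2,135.2,3.392))
```

```text
[446.94637965 147.74810645 107.5300242 ] [-1.79998534e+02  2.01269793e-02 -1.65464202e+02] 27.478755889281146
```

View pics/w12.png

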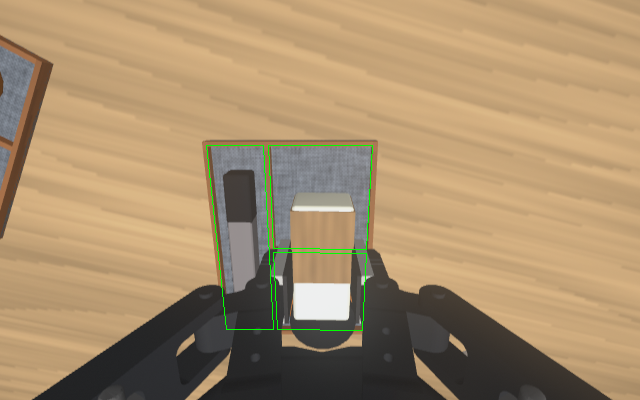

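The eraser is centred and parallel over the oblong compartment (322,255).

Emit:
{"api": "move_arm", "payload": {"rows": [[[0,0,4],0,1],[[0,0,3],0,1],[[0,0,1.5],0,1],[[0,0,0.5],0,1],[[0,0,0.3],0,1]]}}

```text
t: 31.83
tcp_pos: [446.4, 147.6, 13.4]
ee_rot: [3.142, -0.002, -2.889]
force: [0.4, -0.6, -0.1]
opening: 27.6
grasp_force: 30.3
```

Emit:
{"api": "move_arm", "payload": {"rows": [[[0,0,0.2],0,1],[[0,0,0.2],0,1],[[0,0,0],0,1],[[0,0,0],0,1]]}}

```text
t: 32.17
tcp_pos: [447.8, 148.0, 12.0]
ee_rot: [-3.142, 0.002, -2.89]
force: [-2.1, 0.9, 4.1]
opening: 27.5
grasp_force: 30.9
```

Emit:
{"api": "move_arm", "payload": {"rows": [[[0,0,0],0,-0.1],[[0,0,0],0,-0.1],[[0,0,0],0,-0.1],[[0,0,-2],0,-0.1],[[0,0,-4],0,-0.1]]}}

```text
t: 32.58
tcp_pos: [443.8, 146.9, 67.7]
ee_rot: [3.141, -0.009, -2.89]
force: [1.4, -0.2, 0.3]
opening: 47.2
grasp_force: 0.0
```

Emit:
{"api": "move_arm", "payload": {"rows": [[[0,0,-4],0,-0.1],[[0,0,-4],0,-0.1],[[-3,0,-3],0,-0.1],[[-4,0,0],0,-0.1],[[-3,0,0],0,-0.1]]}}

```text
t: 33.0
tcp_pos: [547.6, 173.6, 183.8]
ee_rot: [-3.141, 0.009, -2.89]
force: [0.5, 0.1, -0.1]
opening: 46.8
grasp_force: 0.0
```

Emit:
{"api": "move_arm", "payload": {"rows": [[[0,0,0],0,-0.1],[[0,0,0],0,-0.1],[[0,0,0],0,-0.1]]}}

```text
t: 33.25
tcp_pos: [542.1, 172.2, 179.0]
ee_rot: [3.142, -0.003, -2.89]
force: [0.8, 0.1, -0.2]
opening: 46.8
grasp_force: 0.0
```

Run:
```python
from h import *
o=arm.observe(); print(o["tcp_pos"],o["t"]); w=wrist(); s=snapshot("side"); c=snapshot("scene")
im=np.vstack([np.hstack([cv2.resize(w["pixels"],(480,300)),cv2.resize(s["pixels"][140:290,230:390],(320,300))]),cv2.resize(c["pixels"][130:270,140:540],(800,280))])
cv2.imwrite('pics/c13.png',im[:,:,::-1])
for th,g in dict(water_cup=[583.4,-347.3,0,0],dog=[586,342,0,0]).items():
    r=regions_of(c,th)
    if r: print(th,np.round(r[0]["rect"],1),np.round(fit(th,[(c,r[0]["region"])],g,False)[0],1))
```

```text
[542.05266048 172.19648405 178.96537652] 33.25
water_cup [171.5 183.  198.  215.7] [ 582.6 -348.4    0.     0. ]
dog [451.1 187.6 475.4 213.7] [584.6 343.3   0.    0. ]
```

View pics/c13.png

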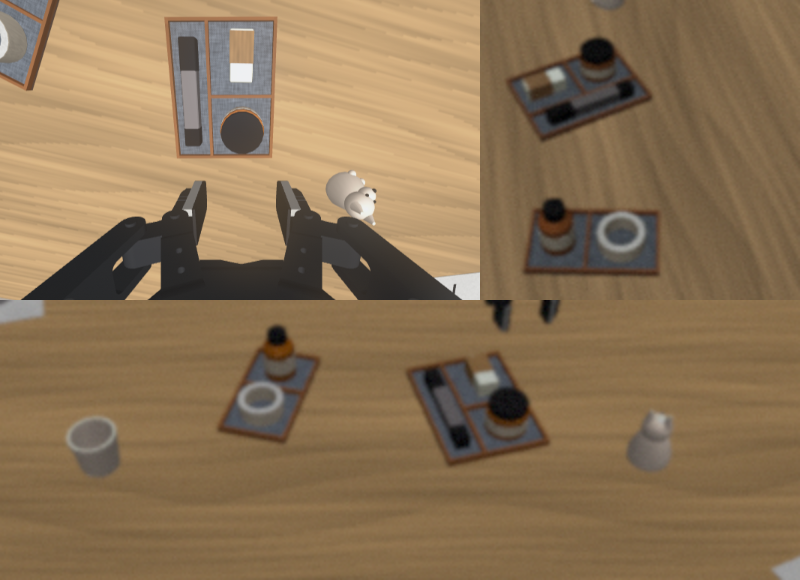

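All five items are in their compartments: marker (188,90), eraser (241,55), jar (242,132), bottle (555,230) and tape (620,238). The cup and dog haven't moved, so I'm handing in.

```bash
python3 -c "
from cell import workorder; print(workorder.hand_in())"
```

```text
the job is handed in; nothing more can be done
None
```

Both kits are made up and handed in at about 33 s. The final camera views show all five items in their compartments, both inks upright, and the cup and dog where they stood; the hand-in returned no verdict.

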